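# Close up a crate of clay cups

## Task

Pack up the open wooden crate of clay cups: first push the upright mauve hold-down board all the way down over the cups, then push the hinged lid fully shut over it. Push both only on their outer faces with the fingertips: pinch and lift nothing, never touch the cork linings, and leave the cups and the wares around the crate where they are.

Things in the scene. Friction and masses are not known exactly. Their poses are not given: they have to be found in the camera images.
- crate: Open pale wooden crate, fixed to the table, 200 (its x) x 210 (its y) x 110 mm high, walls and floor 10 mm thick. Origin at the centre of its underside, on the table; z up. The lid is hinged along its +y rim, the hold-down board inside its -y wall.
- lid_hinge (a point): Middle of the lid's hinge line, at crate (0, 105, 110) mm; the hinge line runs along the crate's x. The frame turns with the lid: -y points from the hinge to the lid's free edge, z out of its outer face (up when shut).
- lid_edge (a point): Middle of the lid's free edge, on the outer face: 210 mm from the hinge line and 10 mm outwards. The lid is a brown wooden board 200 x 210 x 10 mm in all; its outer face lies 10 mm from the plane through the hinge line. Standing open, the outer face looks away from the crate (crate +y). The inner 4 mm of that is a cork lining over the whole inner face and is not to be touched.
- lid (a joint): Angle of the lid, rad: 0 fully shut and lying on the rim (outer face 120 mm above the table), 1.57 upright, larger leaning outwards (stop at 2.15). Starts open at 1.65 to 2.1. Stiff hinge (about 0.4 N m, lid about 0.3 kg): it stays at any angle and must be pushed all the way, with about 3 to 5 N at 160 mm from the hinge.
- flap_hinge (a point): Middle of the hold-down board's hinge line, at crate (0, -86, 88) mm; it runs along the crate's x. The frame turns with the board: y points from the hinge to the board's free edge, z out of its outer face (up when folded down).
- flap_edge (a point): Middle of the hold-down board's free edge, on the outer face: 155 mm from the hinge line and 6 mm outwards. The board is mauve, 170 x 155 x 6 mm in all; its outer face lies 6 mm from the plane through the hinge line. Upright, the outer face looks away from the lid (crate -y). The inner 3 mm of that is a cork lining over the whole inner face and is not to be touched.
- flap (a joint): Angle of the hold-down board, rad: 0 fully folded down, level inside the crate (outer face 94 mm above the table, 16 mm below the rim, clear of the cups), 1.57 upright. Starts at 1.35 to 1.57. Stiff hinge (about 0.2 N m, board about 0.15 kg): it stays at any angle and must be pushed all the way, with about 2 N at 110 mm from the hinge.
- cup0_mid (a point): Centre, half-way up, of a dark clay cup, 72 mm across and 55 mm high, standing loose on the crate's floor. Leave alone.
- cup1_mid (a point): Centre, half-way up, of the second such cup in the crate. Leave alone.
- mug_mid (a point): Centre, half-way up, of a clay-red mug, 76 mm across (handle extra), 80 mm high, loose on the table beside the crate. Leave alone.
- bowl_mid (a point): Centre, half-way up, of a dark clay bowl, 110 mm across, 45 mm high, loose on the table beside the crate. Leave alone.
- jar_mid (a point): Centre, half-way up, of an ochre lidded jar (one solid piece), 84 mm across, 98 mm high, loose on the table beside the crate. Leave alone.

How it is judged:
By the outcome, as a careful person would: the job done as asked, in the order asked, and still so for the second after the job is handed in, with the robot touching nothing.
It also fails if it takes over 51 s, if anything falls off the work surface, if the arm or the gripper's body presses on something with over 40 N, if the wrist force passes 120 N, or if a joint passes its speed limit or range.

## Robot

A 7-joint arm with a two-finger parallel gripper is mounted at the origin on the work surface. World frame = base frame: x ahead of the robot, y to its left, z up, the work surface at z = 0. Lengths are in m, angles in rad, forces in N, time in s.
With the tool pointing down it reaches from about 0.35 to 0.9 m from the base axis. Payload 19.9 kg.
Tool frame: the origin (TCP) lies between the finger pads; the fingertips stand 19 mm ahead of it and the grasp point (between the pads) is the TCP; z points along the fingers, y is the direction in which the jaws open and shut (so a half turn about z gives the same grasp; the last joint's range is limited). The gripper opens to 94 mm and grips with 3 to 60 N. Pads are 16 mm wide; open, the fingers measure 119 mm over their backs; the gripper's body (75 mm by 177 mm) begins 78 mm behind the grasp point.
Start: joints at [-1.327, 0.417, -0.01, 1.614, 0.005, 1.111, -0.053], TCP at [0.176, 0.6, 0.224] pointing down, gripper open.
Joint ranges: [-2.81, 2.81], [-0.39, 2.02], [-1.27, 1.25], [0.06, 2.57], [-1.19, 4.33], [0.19, 2], [-2.82, 2.82]. Speed limits (rad/s): [1.89, 1.89, 2.39, 2.39, 3.01, 3.01, 3.01].

## Interface

Orientations are given as a 3x3 rotation matrix whose columns are the frame's x, y, z axes.
In Python, from rig import robot gives the robot as it stands. Calls block until the motion is done:
- robot.move_ptp(position, orientation): joint-space move of the TCP to a pose.
- robot.move_linear(position, velocity=0.15, frame=None, threshold=None): straight line of the TCP; frame=None keeps the orientation; velocity is the mean speed in m/s. With threshold (N) it stops when the force on the tool has changed by that much, and returns True; else False.
- robot.goto_joints(angles): joint-space move.
- robot.gripper_to(opening): finger opening in m; the grip force is fixed at half the most; returns when the fingers have stopped.
- robot.pause(seconds).
- robot.ik(position, orientation): joint angles nearest the present ones, or None.
- robot.get_state(): the state.
- robot.grab_frame(name): name is "scene" or "top" or "wrist"; returns the picture (480x640x3 uint8, red, green, blue); there is no depth.
- robot.camera_info(name): a dict with "fx", "fy", "cx", "cy" (pixels), "rvec" (rotation vector, rad) and "tvec" (3), from world to camera coordinates, as OpenCV has them. Camera axes: x right, y down, z forward; pixel columns grow to the right and rows downward; lengths in m; the calibration is good to about 2 mm. A picture is of the moment at which its call begins: read the wrist's pose just before it. camera_info takes no time and is no camera call; for the wrist camera it gives the pose at the moment of the call.
A pose or a line that the arm cannot do raises robot.PlanningError and nothing moves.
- robot.sign_off(): hands the job in, once; it reports no verdict.
The state is a dict: "time": time; "qpos": joint angles; "joint_vel": joint speeds; "effort": joint torques, N m; "ee_pos": TCP position; "tool_rot": TCP orientation; "force": force on the tool from outside, world axes, zero at the start; "moment": the same for the moment, N m; "opening": finger opening in m.
Only numpy, scipy, OpenCV 4.12 (cv2) and the standard library are available. Lean on these libraries where they do the work, as an engineer would, in place of code of your own. Each camera call takes 0.05 s, during which the arm holds its last target.

## Working session

There is one attempt and no reset: what is moved stays moved. The work goes in short steps, each a Python script; the robot and the scene stay as the last script left them, time stands still between calls to the robot, and variables do not carry over. Pictures are saved under pics/ and viewed, and the job is handed in when it is done.

```bash
mkdir -p pics; ls; python3 - <<'E'
from rig import robot
import cv2
for n in ["scene","top","wrist"]:
    i=robot.camera_info(n); print(n,i)
    cv2.imwrite(f"pics/a_{n}.png",robot.grab_frame(n)[:,:,::-1])
s=robot.get_state(); print(s)
E
```

```text
pics
scene {'fx': 531.6317493745445, 'fy': 531.6317493745445, 'cx': 327.0322255283319, 'cy': 239.99494592836345, 'rvec': array([ 2.09312219,  0.78588706, -0.42928507]), 'tvec': array([-0.41126212, -0.10052028,  1.42346125])}
top {'fx': 602.5127188513119, 'fy': 602.5127188513119, 'cx': 311.7089854487237, 'cy': 240.40858495922538, 'rvec': array([ 2.13931555, -2.08728244,  0.18137567]), 'tvec': array([-0.00477957,  0.54909156,  1.47284389])}
wrist {'fx': 358.1927394497739, 'fy': 358.1927394497739, 'cx': 321.3006047923999, 'cy': 236.75490300707494, 'rvec': array([-2.31790896, -1.7366087 , -0.25638976]), 'tvec': array([-0.6255731 , -0.03089895,  0.39132924])}
{'time': 0.15, 'qpos': array([-1.32652133,  0.41782921, -0.01029792,  1.61400201,  0.00470061,
        1.11072959, -0.0530082 ]), 'joint_vel': array([ 0.00126575, -0.00147566, -0.00108588, -0.00101285, -0.00014202,
        0.00013997, -0.00082057]), 'effort': array([ 7.24292040e-04, -8.51529336e+01,  6.38421681e-01, -4.26132846e+01,
       -4.88679693e-02,  1.73396064e-02,  4.70741065e-05]), 'ee_pos': array([0.17612295, 0.59939324, 0.22398803]), 'tool_rot': array([[-9.59442053e-01,  2.81905857e-01, -1.87358719e-04],
       [ 2.81905908e-01,  9.59441609e-01, -9.25915594e-04],
       [-8.12612786e-05, -9.41179888e-04, -9.99999554e-01]]), 'force': array([0.54161513, 0.16009041, 0.15026986]), 'moment': array([-0.06564174,  0.00215843, -0.00978792]), 'opening': 0.09419245766281405}
```

View pics/a_scene.png

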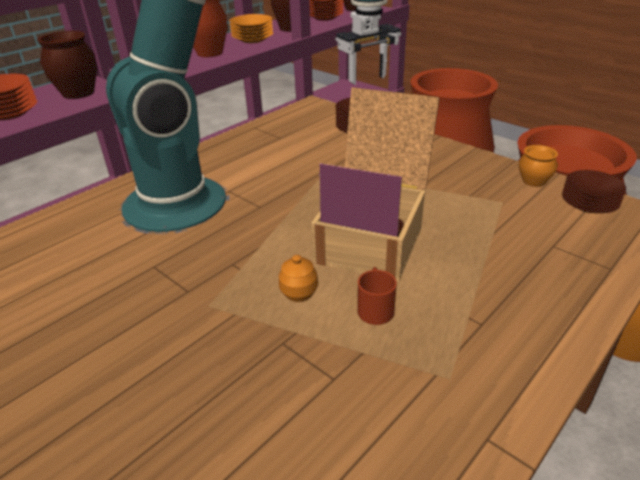

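View pics/a_top.png

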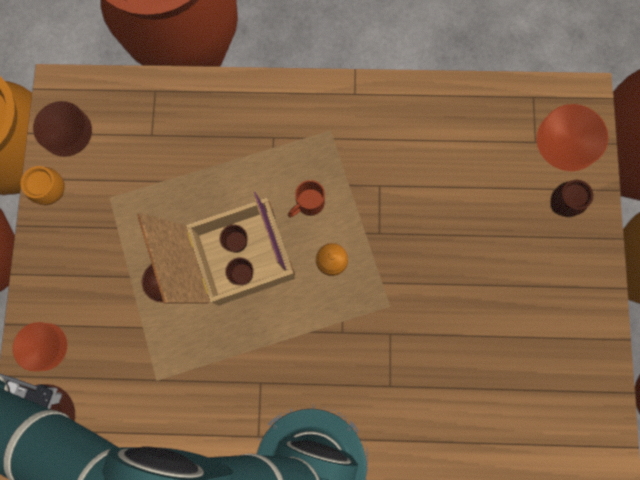

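```bash
python3 - <<'E'
import cv2
a=cv2.imread("pics/a_top.png")[180:320,120:360]
cv2.imwrite("pics/a_crop.png",cv2.resize(a,None,fx=3.3,fy=3.3,interpolation=cv2.INTER_CUBIC))
b=cv2.imread("pics/a_scene.png")[80:330,260:460]
cv2.imwrite("pics/b_crop.png",cv2.resize(b,None,fx=2.4,fy=2.4,interpolation=cv2.INTER_CUBIC))
E
```

```text
(no output)
```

View pics/a_crop.png

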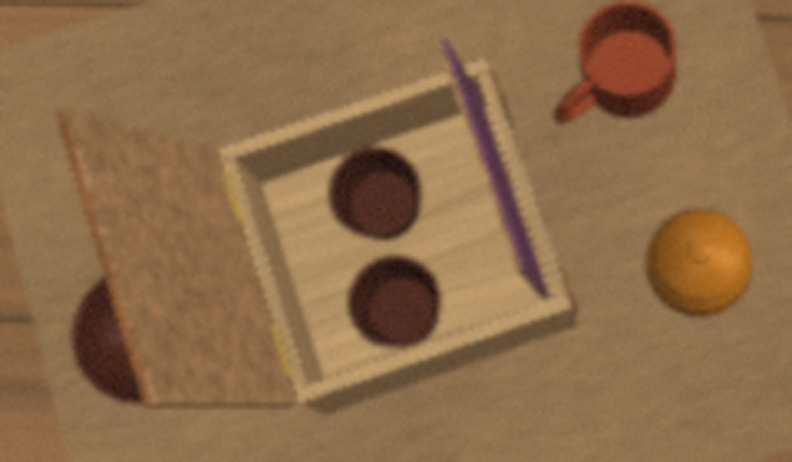

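View pics/b_crop.png

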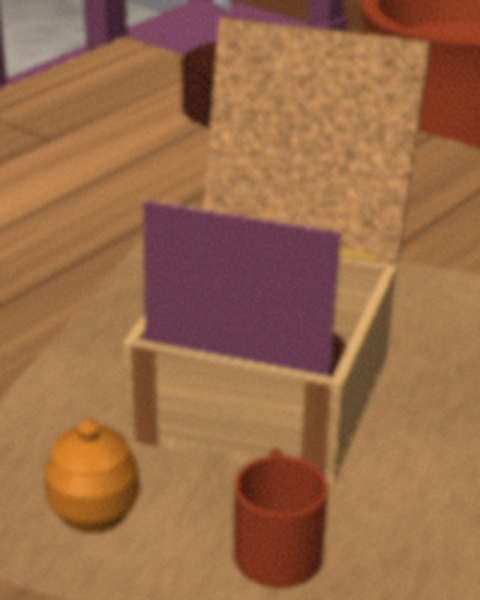

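View pics/a_wrist.png

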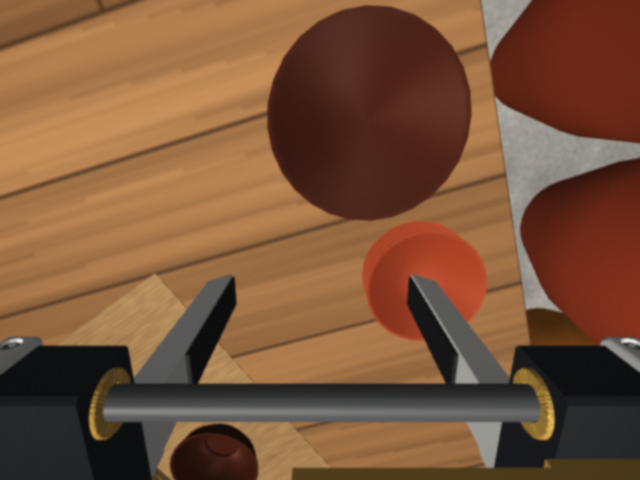

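```bash
cat > h.py <<'E'
import numpy as np, cv2
from rig import robot
def ray(n,uv,info=None):
    i=info or robot.camera_info(n); R=cv2.Rodrigues(np.array(i["rvec"]))[0]; t=np.array(i["tvec"])
    c=-R.T@t; d=R.T@np.array([(uv[0]-i["cx"])/i["fx"],(uv[1]-i["cy"])/i["fy"],1]); return c,d
def onz(n,uv,z):
    c,d=ray(n,uv); return c+d*(z-c[2])/d[2]
def proj(n,P):
    i=robot.camera_info(n); K=np.array([[i["fx"],0,i["cx"]],[0,i["fy"],i["cy"]],[0,0,1]])
    return cv2.projectPoints(np.array(P,float).reshape(-1,3),i["rvec"],i["tvec"],K,None)[0][:,0]
E
python3 - <<'E'
from h import *
f=lambda p:(120+p[0]/3.3-.35,180+p[1]/3.3-.35)
g=lambda p:(260+p[0]/2.4-.3,80+p[1]/2.4-.3)
C=[onz("top",f(p),.11) for p in [(222,150),(487,62),(573,303),(304,400)]]
for c in C: print(c)
C=np.array(C)[:,:2]
print([np.linalg.norm(C[i]-C[(i+1)%4]) for i in range(4)])
# A=+y far,B=-y far,Cc=-y near,D=+y near
ydir=(C[0]-C[1])+(C[3]-C[2]); xdir=(C[1]-C[2])+(C[0]-C[3])
a1=np.arctan2(-ydir[0],ydir[1]); a2=np.arctan2(xdir[1],xdir[0]); print(a1,a2)
a=(a1+a2)/2; o=C.mean(0)
print("crate",o,a)
# scene rim corners
S=[onz("scene",g(p),.11) for p in [(128,343),(335,383),(394,266)]]
for c in S: print("scene",c)
R=np.array([[np.cos(a),-np.sin(a),0],[np.sin(a),np.cos(a),0],[0,0,1]]);O=np.array([*o,0])
loc=lambda p:R.T@(p-O)
for c in S: print("loc",loc(c))
# lid edge & flap angles: intersect rays with crate planes x=+-100 (lid), +-85 (flap)
def onx(n,uv,x):
    c,d=ray(n,uv); c=loc(c); d=R.T@d; return c+d*(x-c[0])/d[0]
for n,uv,x in [("top",f((60,112)),.1),("top",f((148,404)),-.1),("scene",g((220,18)),-.1),("scene",g((429,42)),.1)]:
    p=onx(n,uv,x); v=p-[0,.105,.11]; print("lid",n,p,"ang",np.arctan2(v[2],-v[1]),np.hypot(v[1],v[2]))
for n,uv,x in [("top",f((446,42)),.085),("top",f((546,296)),-.085),("scene",g((144,202)),-.085),("scene",g((341,234)),.085)]:
    p=onx(n,uv,x); v=p-[0,-.086,.088]; print("flap",n,p,"ang",np.arctan2(v[2],v[1]),np.hypot(v[1],v[2]))
for nm,p,z in [("mug",(630,50),.08),("jar",(700,260),.05),("bowl",(122,340),.045)]:
    q=onz("top",f(p),z); print(nm,q,loc(q))
E
```

```text
[0.56914029 0.31470269 0.11      ]
[0.64095513 0.12012447 0.11      ]
[0.46071574 0.049932   0.11      ]
[0.38512676 0.24288169 0.11      ]
[np.float64(0.2074079399246291), np.float64(0.1934249699944627), np.float64(0.20722759359139636), np.float64(0.1975328785112771)]
0.36346988933510804 0.3717484318420897
crate [0.51398448 0.18191021] 0.3676091605885989
scene [0.4661852  0.05494366 0.11      ]
scene [0.64185989 0.12358513 0.11      ]
scene [0.57347576 0.31630305 0.11      ]
loc [-0.09023569 -0.10130546  0.11      ]
loc [ 0.09837078 -0.10038489  0.11      ]
loc [0.10381545 0.10403365 0.11      ]
lid top [0.1        0.16550919 0.31542267] ang 1.8572543392029581 0.21414909295084616
lid top [-0.1         0.16408902  0.32704008] ang 1.8366034929227044 0.22493979038831738
lid scene [-0.1         0.18093362  0.30596414] ang 1.9404695738642819 0.2101615058307682
lid scene [0.1        0.1984087  0.29855908] ang 2.0307424098183127 0.21042745651143996
flap top [ 0.085      -0.08109597  0.2317269 ] ang 1.5366891023120564 0.14381054072468744
flap top [-0.085     -0.0870793  0.1060672] ang 1.6304632318815186 0.018099408610965626
flap scene [-0.085      -0.06508041  0.2332827 ] ang 1.4277870091898364 0.14678110107106368
flap scene [ 0.085      -0.05580692  0.22753315] ang 1.3576953561562388 0.14276246484044716
mug [0.66070371 0.01411307 0.08      ] [ 0.07661297 -0.20931523  0.08      ]
jar [ 0.50440685 -0.04295658  0.05      ] [-0.08975157 -0.20640122  0.05      ]
bowl [0.43297776 0.39686231 0.045     ] [0.00165604 0.22970362 0.045     ]
```

```bash
cat >> h.py <<'E'
YAW=.3676; O=np.array([.5155,.183,0])
Rc=np.array([[np.cos(YAW),-np.sin(YAW),0],[np.sin(YAW),np.cos(YAW),0],[0,0,1]])
def tool(kind,th,r,a,gap=0.,sy=1,xo=0.):
    """kind flap/lid; th board angle, r contact radius, a tilt of tool from vertical; returns TCP pose (world)"""
    s=1 if kind=="flap" else -1            # direction hinge->edge along crate y
    h=np.array([0,-.086,.088]) if kind=="flap" else np.array([0,.105,.11])
    t=.006 if kind=="flap" else .010
    e=np.array([0,s*np.cos(th),np.sin(th)]); n=np.array([0,-s*np.sin(th),np.cos(th)])
    z=np.array([0,s*np.sin(a),-np.cos(a)]); y=np.array([sy,0,0.]); x=np.cross(y,z)
    corners=[x*.008,-x*.008]; c=min(corners,key=lambda c:c@n)
    tip=h+e*r+n*(t+gap)+[xo,0,0]
    p=tip-c-z*.019
    return O+Rc@p, Rc@np.c_[x,y,z]
E
python3 - <<'E'
from h import *
for sy in (1,-1):
  for k,ths,r in (("flap",(1.5,1,.5,0),.11),("lid",(2.0,1.5,1,.5,0),.16)):
    for a in (.0,.3,.6,.9):
      for th in ths:
        q=robot.ik(*tool(k,th,r,a,.02,sy)); print(k,sy,a,th,None if q is None else np.round(q,2))
E
```

```text
flap 1 0.0 1.5 [-0.66  0.35  0.58  1.8  -0.22  1.06  0.37]
flap 1 0.0 1 [-0.72  0.33  0.53  1.83 -0.19  1.04  0.24]
flap 1 0.0 0.5 [-0.77  0.35  0.48  1.86 -0.19  0.97  0.16]
flap 1 0.0 0 [-0.78  0.42  0.44  1.91 -0.23  0.87  0.14]
flap 1 0.3 1.5 [-0.52  0.44  0.65  1.74 -0.56  1.24  0.7 ]
flap 1 0.3 1 [-0.6   0.41  0.61  1.79 -0.56  1.18  0.61]
flap 1 0.3 0.5 [-0.65  0.41  0.56  1.85 -0.58  1.09  0.56]
flap 1 0.3 0 [-0.65  0.45  0.48  1.9  -0.61  0.98  0.54]
flap 1 0.6 1.5 [-0.39  0.59  0.7   1.68 -0.83  1.5   0.94]
flap 1 0.6 1 [-0.42  0.52  0.6   1.75 -0.81  1.4   0.86]
flap 1 0.6 0.5 [-0.46  0.49  0.5   1.82 -0.82  1.28  0.79]
flap 1 0.6 0 [-0.42  0.53  0.39  1.87 -0.85  1.17  0.82]
flap 1 0.9 1.5 [-0.26  0.75  0.68  1.62 -1.01  1.76  1.08]
flap 1 0.9 1 [-0.3   0.68  0.61  1.7  -1.01  1.66  1.03]
flap 1 0.9 0.5 [-0.32  0.64  0.5   1.78 -1.02  1.54  1.  ]
flap 1 0.9 0 [-0.29  0.68  0.4   1.82 -1.04  1.42  1.03]
lid 1 0.0 2.0 [-0.99  0.31  0.29  1.7  -0.1   1.15 -0.31]
lid 1 0.0 1.5 [-0.91  0.25  0.34  1.71 -0.09  1.2  -0.19]
lid 1 0.0 1 [-0.84  0.24  0.41  1.75 -0.1   1.17 -0.03]

[... 2379 characters left out ...]
 ]
lid -1 0.3 0.5 [-0.46  0.3  -0.11  1.81  0.36  1.13  2.77]
lid -1 0.3 0 [-0.39  0.37 -0.09  1.88  0.41  0.97  2.79]
lid -1 0.6 2.0 [-0.81  0.53 -0.29  1.52  0.58  1.56  2.27]
lid -1 0.6 1.5 [-0.73  0.43 -0.26  1.6   0.59  1.53  2.37]
lid -1 0.6 1 [-0.64  0.37 -0.21  1.7   0.61  1.42  2.46]
lid -1 0.6 0.5 [-0.56  0.37 -0.15  1.81  0.65  1.27  2.51]
lid -1 0.6 0 [-0.53  0.45 -0.11  1.88  0.71  1.12  2.45]
lid -1 0.9 2.0 [-1.16  0.66  0.08  1.46  0.59  1.68  2.3 ]
lid -1 0.9 1.5 [-0.85  0.56 -0.23  1.56  0.76  1.71  2.26]
lid -1 0.9 1 [-0.71  0.5  -0.27  1.69  0.82  1.62  2.28]
lid -1 0.9 0.5 [-0.64  0.49 -0.21  1.79  0.87  1.48  2.29]
lid -1 0.9 0 [-0.62  0.58 -0.16  1.86  0.92  1.34  2.21]
```

```bash
python3 - <<'E'
from h import *
s=robot.get_state(); p=s["ee_pos"]
robot.move_linear([p[0],p[1],.5],velocity=.25)
robot.gripper_to(0.0)
P,R=tool("flap",1.57,.11,.5,.035)
robot.move_ptp(P+[0,0,.25],R)
robot.move_linear(P,velocity=.15)
s=robot.get_state();print(s["time"],P,s["ee_pos"],s["force"],s["opening"])
for n in ["scene","top"]: cv2.imwrite(f"pics/c_{n}.png",robot.grab_frame(n)[:,:,::-1])
t=cv2.imread("pics/c_top.png")[120:340,100:400];t=cv2.resize(t,None,fx=2,fy=2)
u=cv2.imread("pics/c_scene.png")[40:340,240:480]; u=cv2.resize(u,(352,440)); 
cv2.imwrite("pics/c_both.png",np.hstack([t[:, 150:],u]))
E
```

```text
7.0333 [0.56690603 0.04951415 0.21087128] [0.56716739 0.04943586 0.2114823 ] [-0.53725446 -0.42945536 -0.20607823] 7.477234876295598e-05
```

View pics/c_both.png

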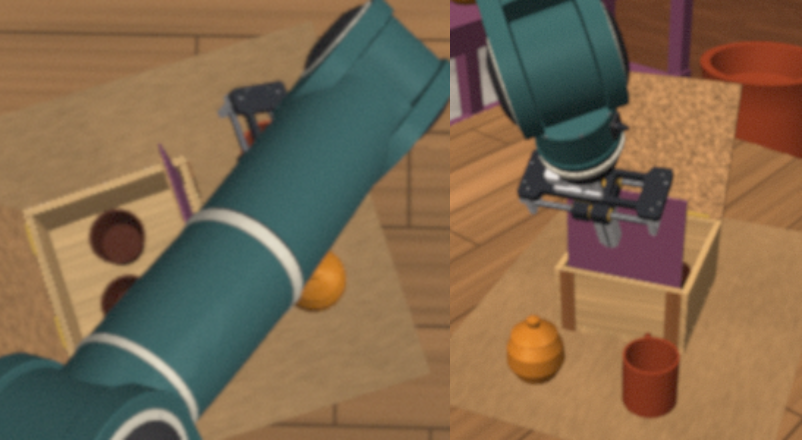

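```bash
python3 - <<'E'
from h import *
for th in [1.4,1.15,.9,.65,.4,.2,.08]:
    a=.15+.35*th/1.5
    P,R=tool("flap",th,.112,a,0)
    hit=robot.move_linear(P,velocity=.12,frame=R,threshold=25)
    s=robot.get_state();print(th,round(s["time"],2),hit,np.round(Rc.T@s["force"],1),np.round(s["ee_pos"]-P,4))
    if hit: break
for n in ["scene"]: cv2.imwrite(f"pics/d_{n}.png",robot.grab_frame(n)[:,:,::-1])
u=cv2.imread("pics/d_scene.png")[40:340,240:480]; cv2.imwrite("pics/d_c.png",cv2.resize(u,(480,600)))
E
```

```text
1.4 7.73 False [-0.2  0.   0. ] [ 0.0001 -0.0003  0.0002]
1.15 8.12 False [ 0.6 -1.  -0.3] [ 0.0001 -0.0004  0.0002]
0.9 8.51 False [-0.5 -0.7  0.4] [ 0.0002 -0.0006  0.0002]
0.65 8.89 False [-0.1  0.   0.1] [ 0.0002 -0.0007  0.0004]
0.4 9.28 False [-0.3 -0.3  0.2] [ 0.0003 -0.0007  0.0005]
0.2 9.61 False [-0.6 -0.4  0.2] [ 0.0002 -0.0005  0.0005]
0.08 9.93 False [ 0.7 -0.9 -0.2] [ 0.0001 -0.0001  0.0005]
```

View pics/d_c.png

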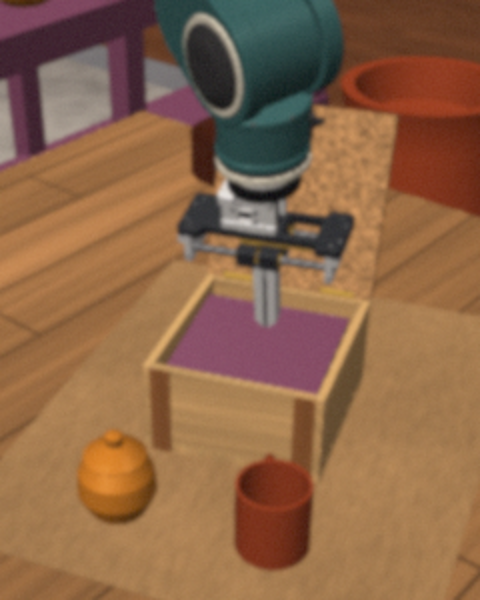

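The board is folded nearly level inside the crate, with the fingertips resting on its outer face (about (265,322) in the crop). Next I press it to its stop.

```bash
python3 - <<'E'
from h import *
P,R=tool("flap",0,.112,.15,-.012)
hit=robot.move_linear(P,velocity=.03,threshold=15)
s=robot.get_state();print(round(s["time"],2),hit,np.round(Rc.T@s["force"],1),"tip z err", s["ee_pos"]-tool("flap",0,.112,.15,0)[0])
robot.pause(.2); print(robot.get_state()["force"])
P,R=tool("flap",0,.112,.15,.22); robot.move_linear(P,velocity=.25)
# go up, over the lid and behind it
P,R=tool("lid",2.15,.16,.75,.04)
robot.move_linear(robot.get_state()["ee_pos"]+[0,0,.15],velocity=.25)
robot.move_ptp(P+[0,0,.25]+Rc@[0,.05,0],R)
s=robot.get_state();print(s["time"])
for n in ["scene","top"]: cv2.imwrite(f"pics/e_{n}.png",robot.grab_frame(n)[:,:,::-1])
t=cv2.imread("pics/e_top.png")[120:340,60:360];t=cv2.resize(t,None,fx=2,fy=2)
u=cv2.imread("pics/e_scene.png")[40:340,240:480]; u=cv2.resize(u,(352,440)); 
cv2.imwrite("pics/e_both.png",np.hstack([t[:, 100:540],u]))
E
```

```text
10.43 True [-4.6  0.  17.8] tip z err [ 0.00084563 -0.00105171 -0.00046422]
[-3.61072074 -1.50804009 15.53981793]
13.4583
```

View pics/e_both.png

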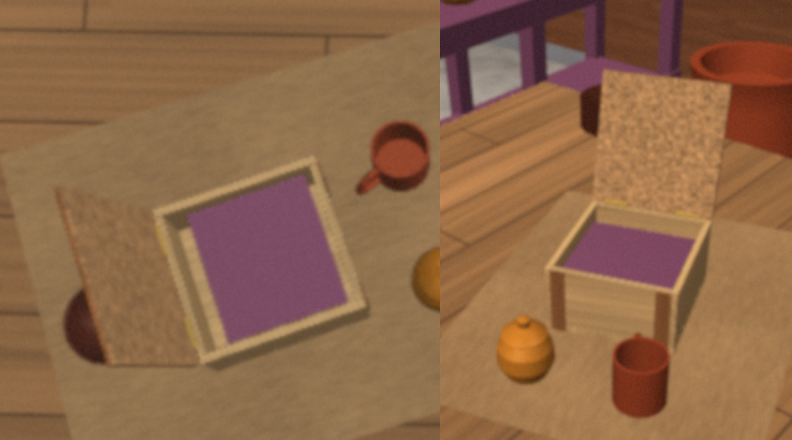

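```bash
python3 - <<'E'
from h import *
s=robot.get_state();print(s["time"],s["ee_pos"],s["qpos"])
P,R=tool("lid",2.15,.16,.75,.04); print(P+[0,0,.25]+Rc@[0,.05,0])
for n in ("top","scene"):
    im=cv2.imread(f"pics/e_{n}.png")
    for pts in ([(.1,.105,.11),(.1,-.105,.11),(-.1,-.105,.11),(-.1,.105,.11)],[(.085,-.086,.094),(-.085,-.086,.094),(-.085,.069,.094),(.085,.069,.094)],
      *[[(.1,.105,.11),(.1,.105-.21*np.cos(t),.11+.21*np.sin(t)),(-.1,.105-.21*np.cos(t),.11+.21*np.sin(t)),(-.1,.105,.11)] for t in (1.9,2.0)]):
        q=proj(n,[O+Rc@np.array(p) for p in pts]); 
        big=3
        if pts[0][2]==.11 or 1: im_=im
        pts2=np.round(q*8).astype(int)
        cv2.polylines(im,[pts2],True,(0,255,0),1,cv2.LINE_AA,3)
    c=im[180:330,110:310] if n=="top" else im[70:290,300:460]
    cv2.imwrite(f"pics/f_{n}.png",cv2.resize(c,None,fx=2.7 if n=="scene" else 4,fy=2.7 if n=="scene" else 4,interpolation=cv2.INTER_CUBIC))
cv2.imwrite("pics/e_full.png",cv2.imread("pics/e_top.png"))
E
```

```text
13.5583 [0.4073787  0.46456143 0.47536372] [-1.67670825  0.81806207  1.21908491  1.03464879 -0.0202065   1.91259423
 -0.17617316]
[0.40652732 0.465969   0.4749849 ]
```

View pics/f_top.png

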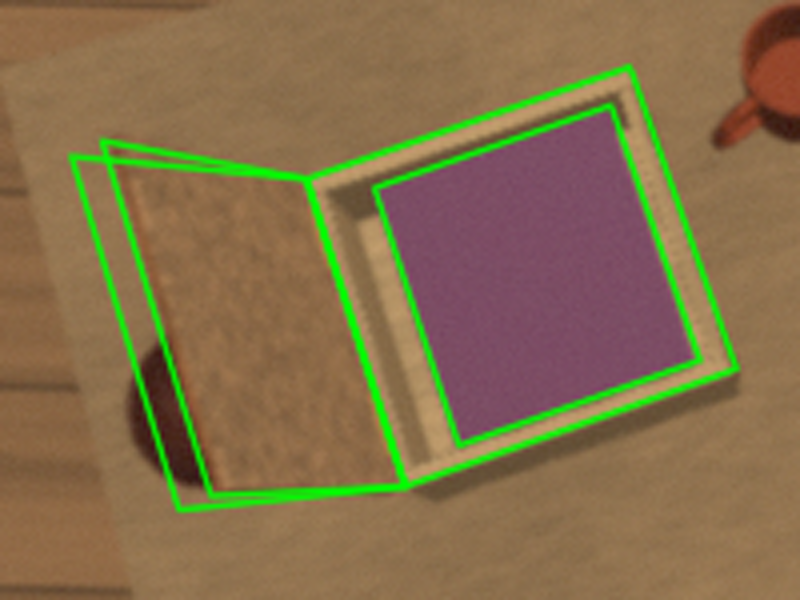

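View pics/f_scene.png

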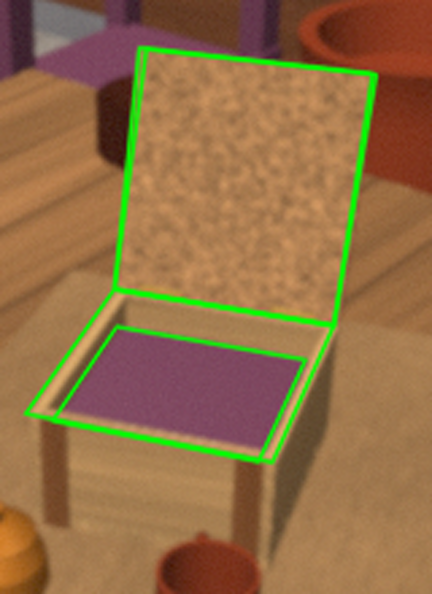

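View pics/e_full.png

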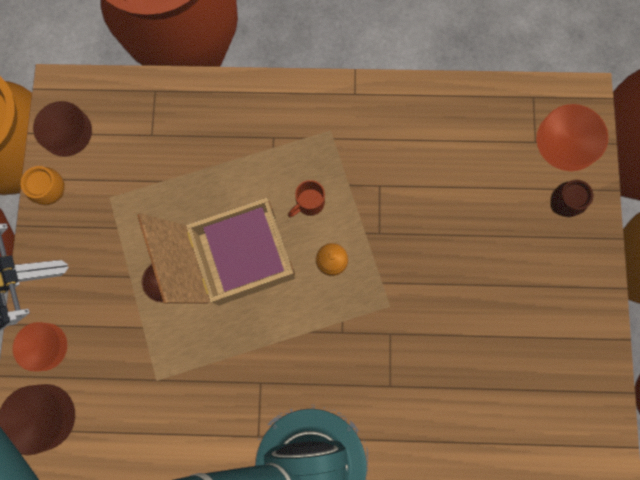

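```bash
python3 - <<'E'
from h import *
P,R=tool("lid",2.15,.16,.75,.04)
for p,r in [(P+[0,0,.25]+Rc@[0,.05,0],R),(P,R)]+[tool("lid",th,.16,.15+.6*th/2,0) for th in (1.9,1.5,1,.5,0)]:
    print(np.round(robot.ik(p,r),2))
E
```

```text
[-1.68  0.82  1.22  1.03 -0.02  1.91 -0.18]
[-1.73  0.95  1.12  1.47 -0.12  1.45 -0.31]
[-1.72  0.82  1.15  1.57 -0.04  1.4  -0.25]
[-1.67  0.68  1.17  1.66 -0.03  1.3  -0.18]
[-1.55  0.56  1.16  1.77 -0.06  1.17 -0.05]
[-1.34  0.51  1.06  1.85 -0.17  1.02  0.12]
[-1.04  0.52  0.86  1.91 -0.31  0.88  0.32]
```

```bash
python3 - <<'E'
from h import *
P,R=tool("lid",2.15,.16,.75,.04)
robot.move_linear(P+Rc@[0,.05,0],velocity=.2)
robot.move_linear(tool("lid",2.0,.165,.75,.01)[0],velocity=.15,threshold=15)
s=robot.get_state();print(s["time"],s["qpos"].round(2),s["force"])
for n in ["scene","top"]: cv2.imwrite(f"pics/g_{n}.png",robot.grab_frame(n)[:,:,::-1])
t=cv2.imread("pics/g_top.png")[120:340,60:280];t=cv2.resize(t,None,fx=2,fy=2)
u=cv2.imread("pics/g_scene.png")[40:340,240:480]; u=cv2.resize(u,(352,440)); 
cv2.imwrite("pics/g_both.png",np.hstack([t,u]))
E
```

```text
15.7667 [-1.73  0.88  1.16  1.52 -0.08  1.43 -0.26] [0.05111179 0.32973302 0.43460728]
```

View pics/g_both.png

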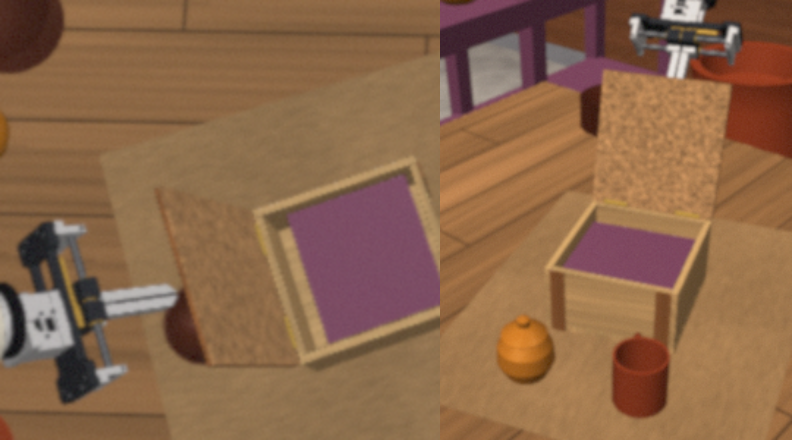

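```bash
python3 - <<'E'
from h import *
for th in [1.85,1.6,1.35,1.1,.85,.6,.4,.2,.07]:
    a=.15+.6*th/2
    P,R=tool("lid",th,.162,a,0)
    hit=robot.move_linear(P,velocity=.12,frame=R,threshold=25)
    s=robot.get_state();print(th,round(s["time"],2),hit,np.round(Rc.T@s["force"],1),np.round(s["ee_pos"]-P,4))
    if hit: break
else:
    a=.15
    P,R=tool("lid",0,.162,a,-.01)
    hit=robot.move_linear(P,velocity=.03,frame=R,threshold=18)
    s=robot.get_state();print(round(s["time"],2),hit,np.round(Rc.T@s["force"],1),s["ee_pos"]-tool("lid",0,.162,a,0)[0])
    robot.pause(.2)
for n in ["scene"]: cv2.imwrite(f"pics/k_{n}.png",robot.grab_frame(n)[:,:,::-1])
u=cv2.imread("pics/k_scene.png")[40:340,240:480]; cv2.imwrite("pics/k_c.png",cv2.resize(u,(480,600)))
E
```

```text
1.85 16.31 False [0.6 0.4 0.4] [-0.0002  0.0005 -0.0001]
1.6 16.81 False [0.5 0.4 0.2] [-0.0004  0.0009 -0.0003]
1.35 17.3 False [-0.1  0.7 -0.6] [-0.0002  0.0007 -0.0002]
1.1 17.79 False [ 0.4  0.9 -0.7] [-0.0002  0.0006 -0.    ]
0.85 18.28 False [-0.6 -0.5  0.4] [-0.0001  0.0007  0.0001]
0.6 18.77 False [ 0.   0.9 -0.6] [-0.      0.0008  0.0002]
0.4 19.19 False [0.2 0.9 0.5] [0.     0.0006 0.0004]
0.2 19.66 False [-0.2 -1.  -0.8] [0.0001 0.0007 0.0004]
0.07 19.98 False [ 0.4  0.6 -0.3] [-0.      0.0005  0.0004]
20.48 True [-6.7  4.8 20.8] [ 0.00029688  0.00105989 -0.00056453]
```

View pics/k_c.png

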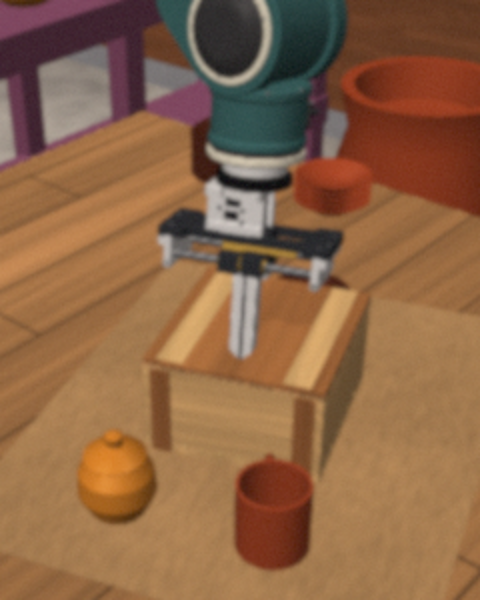

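```bash
python3 - <<'E'
from h import *
robot.move_linear(robot.get_state()["ee_pos"]+[0,0,.2],velocity=.2)
P,R=tool("lid",2.15,.16,.3,.1)
robot.move_linear(P+[0,0,.2],velocity=.3)
s=robot.get_state();print(s["time"],s["force"])
for n in ["scene","top"]: cv2.imwrite(f"pics/m_{n}.png",robot.grab_frame(n)[:,:,::-1])
# lid top corners at z=.12 from brown lid in both views: overlay of expected outline
for n in ("top","scene"):
    print(n,[proj(n,[O+Rc@np.array(p) for p in [(.1,-.105,.12),(-.1,-.105,.12)]])])
a=cv2.imread("pics/a_top.png").astype(int);b=cv2.imread("pics/m_top.png")
t=cv2.resize(b[120:340,60:400],None,fx=1.3,fy=2) ; t=cv2.resize(b[130:330,110:360],None,fx=1.76,fy=2.2)
u=cv2.imread("pics/m_scene.png")[40:340,240:480]; u=cv2.resize(u,(352,440))
cv2.imwrite("pics/m_both.png",np.hstack([t,u]))
E
```

```text
23.2417 [-0.22472213 -0.41168457 -0.59888389]
top [array([[266.61945023, 195.17443107],
       [293.4394488 , 271.23104063]])]
scene [array([[400.7117998 , 236.74319301],
       [308.81142398, 218.85466673]])]
```

View pics/m_both.png

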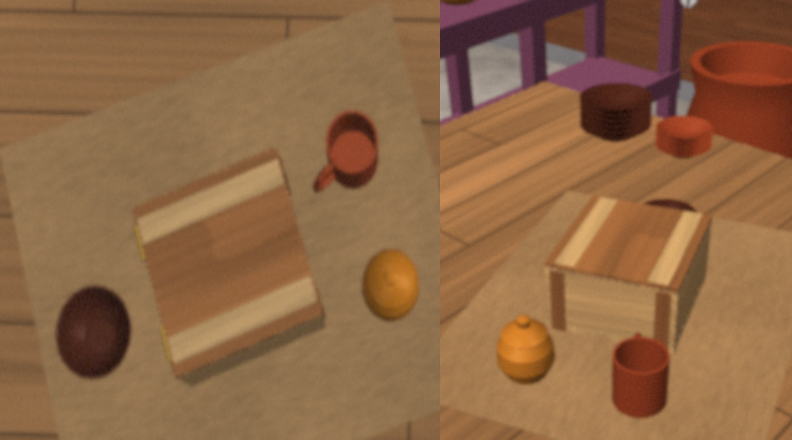

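View pics/m_top.png

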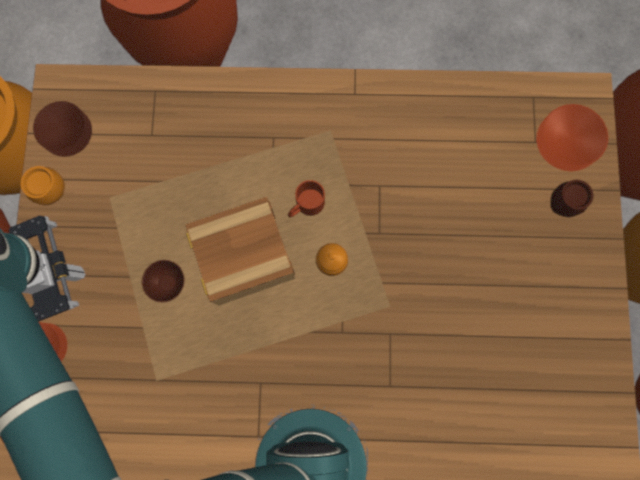

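The lid lies flat on the rim. In the top view its free-edge corners are at about (268,199) and (293,273), close to the shut-lid prediction. The mug (310,197), jar (332,259) and bowl are where they were, and the arm is clear.

```bash
python3 - <<'E'
from h import *
robot.sign_off(); print("ok")
E
```

```text
the job is handed in; nothing more can be done
ok
```

The crate is packed. I pushed the mauve board down first, then the lid, using only the closed fingertips on their outer faces. I handed in at about 23 s of the 51 s allowed.

- **Board:** pressed with about 18 N, its outer face stopped within 1 mm of the height for fully folded down. The pictures before the lid closed showed it level inside the crate.
- **Lid:** pressed with about 21 N, it also stopped within 1 mm of its shut height. The last pictures show it lying flat on the rim. Its free-edge corners were within about 4 pixels of where I predicted, though I read those by eye.
- **Wares:** the mug and jar show no visible shift between the first and last pictures. The bowl was partly hidden by the open lid at first, but it is where I expected. The cups are now covered, so I couldn't look at them again.
- **Robot:** the arm was clear of everything and reading about zero force at hand-in. No check failed or disagreed.

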